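# Preset the orange slide dimmer to its level pointer

### The arm

A 6-joint arm with a two-finger parallel gripper is mounted at the origin on a cart in front of the work surface, level with it; the furniture and walls round the work are solid. World frame = base frame: x ahead of the robot, y to its left, z up, the work surface at z = 0. Lengths are in m, angles in rad, forces in N, time in s.
With the tool pointing down it reaches from about 0.3 to 0.875 m from the base axis. Payload 6.4 kg.
Tool frame: the origin (TCP) lies between the finger pads; the fingertips stand 25 mm ahead of it and the grasp point (between the pads) lies 6 mm ahead of it; z points along the fingers, y is the line along which they close (so a half turn about z gives the same grasp; the last joint's range is limited). The gripper opens to 85 mm and grips with 20 to 120 N. Pads are 22 mm wide; open, the fingers measure 114 mm over their backs; the gripper's body (76 mm by 85 mm) begins 54 mm behind the grasp point. The pads swing forward as they close: fully open they stand 13 mm farther back than shut.
Start: joints at [0.949, 0.181, 1.607, -0, 1.354, -0.206], TCP at [0.232, 0.526, 0.223] pointing down, gripper open.
Joint ranges: [-2.99, 2.99], [-0.89, 2.07], [0.3, 2.58], [-1.14, 4.28], [0, 2.63], [-3.12, 3.12]. Speed limits (rad/s): [2.57, 2.57, 3.01, 3.14, 3.14, 3.14].

### API

Orientations are given as a unit quaternion [w, x, y, z].
In Python, from bench import ctrl gives the robot as it stands.
- The arm moves only by the tool servo_tool, never from a script. Its argument "series" is text: rows parted by semicolons, each of 7 numbers parted by spaces: the gripper command: -1 is fully open, 1 is shut, values between are in proportion, then the shift along the tool's x, y, z in m, then the turn, a rotation vector about the tool's x, y, z in degrees. A call has 1 to 12 rows; each row is the pose to reach, as a shift and turn from the pose commanded when the call began, along the tool's axes at that moment; what a row does not reach only later rows make up. A row lasts 1/12 s, in which the tool goes at most 41.7 mm and 7.16 degrees, less where a joint would pass 70% of its speed; a pose out of reach is approached as far as the arm can. A call with a gripper value outside its range is refused whole. The fingers move at their own pace and stop on an object; the grip force is fixed at half the most. Time passes only in rows, so rows that repeat a pose let the fingers close. It gives the time, the measured TCP pose, the force, the opening and the grip force at its end, in the units of the state.
- ctrl.get_obs(): the state, without advancing time (a new reading comes with each control period).
- ctrl.camera(name): name is "side" or "top" or "wrist"; returns a dict with "img" (400x640x3 uint8, red, green, blue), "z_map" (400x640 float32, m along the optical axis (not along the pixel's ray), 0 where there is no reading), "fovy" (degrees; the focal length in pixels is half the picture's height over the tangent of half this angle, whatever the lens; pixels are square), "cx", "cy" (the principal point, pixels), "extrinsics" (4x4, takes a point from camera to world coordinates); the wrist camera has in their place "T_tool_cam" (4x4, takes a point from camera to tool coordinates, whose origin is the TCP and whose axes are the flange's). Camera axes: x right, y down, z forward; pixel columns grow to the right and rows downward; lengths in m; the calibration is good to about 2 mm. A picture is of the moment at which its call begins: read the wrist's pose just before it.
- ctrl.hand_in(): hands the job in; it is judged then, once.
The state is a dict: "time_s": time; "q": joint angles; "dq": joint speeds; "joint_efforts": joint torques, N m; "eef_pos": TCP position; "eef_rot": TCP orientation; "wrist_force": force on the tool from outside, world axes, zero at the start; "torque": the same for the moment, N m; "opening": opening from 0.0 (shut) to 1.0 (fully open); "grasp_force": force on a finger pad.
Only numpy, scipy, OpenCV 4.12 (cv2) and the standard library are available. Lean on these libraries where they do the work, as an engineer would, in place of code of your own. Each camera call takes 0.05 s, during which the arm holds its last target. There are 200 camera calls.

### The job

Two white slide dimmers for the new lamps are fixed on the table, and a green pointer clipped to the edge of each marks its brightness level. Slide the orange grip along its track until the white line on its top lines up with the green pointer on the same dimmer, then let go of it. Leave the blue grip where it is.

Things in the scene. Friction and masses are not known exactly. Their poses are not given: they have to be found in the camera images.
- orange_slide (a joint): Place of the orange grip along its straight track, m: 0 at the end nearer the robot, 0.13 at the far end (stops at both). It starts at 0 to 0.025; the pointer stands between 0.055 and 0.10, so the grip always goes away from the robot. It slides against a steady friction of about 2 N and stays where it is left.
- orange_slide_top (a point): Middle of the top of the orange grip, 69 mm above the table. The grip is an upright block, 20 mm along the track, 30 mm across, 36 mm high, with a white line across its top. It stands on the flat face, 32 mm above the table, of its dimmer: a fixed white housing, 210 mm along the track, 100 mm wide, yaw within 20 degrees. Axes: x along the track away from the robot, y left, z up.
- orange_pointer_tip (a point): Tip of the green pointer on the orange dimmer, a fixed clip 10 mm wide and 2 mm thick over the left edge of the housing's face, pointing at the track. The tip is 25.5 mm left of the middle of the track and 34 mm above the table; axes as the orange grip's. The grip is lined up with it when both are at the same place along the track (x axis).
- blue_slide_top (a point): Middle of the top of the blue grip on the other dimmer, which is like the orange one in all but the colour of the grip, with its own green pointer. Not to be moved. Which dimmer is on the left varies; their middles are at least 200 mm apart.

How it is judged:
At the end, for the whole second after the job is handed in: The middle of the orange grip is within 10 mm, along the track, of the green pointer on its own dimmer, at rest; the blue grip is within 10 mm of where it started (x of orange_slide_top in the frame of orange_pointer_tip between -0.01 and 0.01 m and velocity of joint orange_slide between -0.005 and 0.005 m/s and distance of blue_slide_top from where it was at the start of the episode below 0.01 m); the robot touches nothing.
It fails at once if the blue grip is moved by more than 10 mm (distance of blue_slide_top from where it was at the start of the episode above 0.01 m).
It also fails if it takes over 29 s, if anything falls off the work surface, if the arm or the gripper's body presses on something with over 40 N, if the wrist force passes 120 N, or if a joint passes its speed limit or range.

## Working session

There is one attempt and no reset: what is moved stays moved. The work goes in short steps, Python scripts to look and compute and a tool call to move; the robot and the scene stay as the last step left them, time stands still between calls to the robot, and variables do not carry over. Pictures are saved under pics/ and viewed, at most 10 in all, crops included, and the job is handed in when it is done.

Besides the shell and the picture viewer there is one more tool, called after "Emit:" by a JSON object that holds its "method" and its "body". servo_tool: Moves the arm, as the interface text tells. Its arguments: {"type":"object","properties":{"series":{"type":"string"}},"required":["series"]}

```bash
mkdir -p pics
cat > h.py <<'E'
import numpy as np, cv2
from bench import ctrl
def rays(c,uv):
    f=200/np.tan(np.radians(c["fovy"])/2); uv=np.atleast_2d(uv).astype(float)
    d=np.c_[(uv[:,0]-c["cx"])/f,(uv[:,1]-c["cy"])/f,np.ones(len(uv))]
    E=np.array(c["extrinsics"]); return E[:3,3], d@E[:3,:3].T
def plane(c,uv,z):
    o,d=rays(c,uv); return o+d*((z-o[2])/d[:,2])[:,None]
def cloud(c,m):
    v,u=np.nonzero(m&(c["z_map"]>0)); o,d=rays(c,np.c_[u,v]); return o+d*c["z_map"][v,u][:,None], np.c_[u,v]
def masks(img):
    h=cv2.cvtColor(img,cv2.COLOR_RGB2HSV); H,S,V=h[...,0],h[...,1],h[...,2]; s=(S>110)&(V>60)
    return dict(orange=s&(H>4)&(H<22),green=s&(H>40)&(H<85),blue=s&(H>95)&(H<130))
E
python3 - <<'E'
from h import *
o=ctrl.get_obs(); print(o["time_s"],o["eef_pos"],o["eef_rot"],o["opening"])
ims=[]
for n in("top","side"):
    c=ctrl.camera(n); ims.append(c["img"]); print(n,np.round(c["extrinsics"],3).tolist())
    for k,m in masks(c["img"]).items():
        N,l,s,ce=cv2.connectedComponentsWithStats(m.astype(np.uint8))
        for i in range(1,N):
            if s[i,4]>15:
                p,_=cloud(c,l==i); print(k,s[i].tolist(),ce[i].round(1),np.median(p,0).round(3) if len(p) else None,p.max(0).round(3) if len(p) else None)
cv2.imwrite("pics/a.png",ims[0][...,::-1]);cv2.imwrite("pics/b.png",ims[1][...,::-1])
E
```

```text
0.0 [0.23188918 0.52552536 0.22256264] [-3.64670993e-04  2.06396024e-01  9.78468117e-01 -8.32507209e-04] 0.9964246258255233
top [[-0.008, -0.98, 0.199, 0.358], [-1.0, 0.008, -0.0, -0.005], [-0.001, -0.199, -0.98, 0.936], [0.0, 0.0, 0.0, 1.0]]
orange [131, 159, 41, 28, 302] [152.1 173.3] [0.608 0.339 0.04 ] [0.643 0.4   0.061]
orange [262, 221, 17, 13, 151] [270.  226.7] [0.49  0.099 0.068] [0.502 0.113 0.071]
orange [163, 311, 13, 10, 27] [170.6 317.4] [0.319 0.294 0.011] [0.334 0.31  0.015]
orange [149, 312, 15, 12, 40] [154.8 317.8] [0.321 0.327 0.01 ] [0.333 0.341 0.014]
orange [158, 334, 18, 4, 23] [167.9 335.4] [0.287 0.297 0.01 ] [0.291 0.319 0.015]
green [354, 180, 14, 5, 57] [360.5 182.1] [ 0.586 -0.081  0.034] [ 0.597 -0.069  0.037]
green [244, 201, 14, 6, 56] [250.3 203.4] [0.544 0.141 0.035] [0.554 0.16  0.037]
blue [375, 186, 17, 13, 175] [382.9 192.2] [ 0.557 -0.121  0.067] [ 0.57  -0.108  0.073]
side [[-0.993, -0.079, 0.087, 0.463], [-0.117, 0.577, -0.808, 0.67], [0.014, -0.813, -0.583, 0.605], [0.0, 0.0, 0.0, 1.0]]
orange [324, 262, 14, 28, 336] [330.6 276.3] [0.492 0.111 0.062] [0.508 0.115 0.071]
orange [197, 392, 24, 8, 47] [209.1 395.8] [0.627 0.327 0.053] [0.653 0.335 0.058]
green [288, 209, 5, 13, 59] [290.  215.1] [ 0.585 -0.074  0.034] [ 0.59  -0.066  0.038]
green [292, 295, 7, 17, 98] [295.2 303.3] [0.542 0.145 0.034] [0.547 0.156 0.037]
blue [301, 182, 11, 23, 212] [305.8 193.8] [ 0.558 -0.11   0.059] [ 0.582 -0.106  0.071]
```

View pics/a.png

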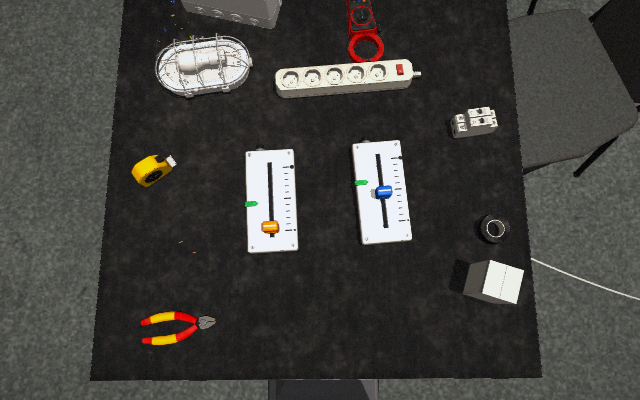

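View pics/b.png

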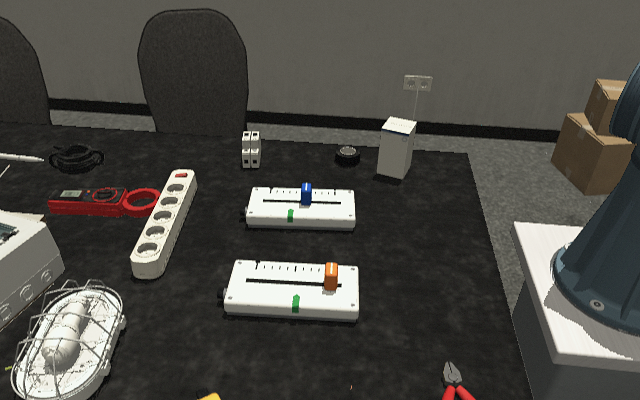

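The top view shows the orange dimmer on the left: grip at (270,227), its pointer at (250,203). The blue one is on the right: grip at (383,192), pointer at (360,182). The side view agrees. Next I need the yaw, the along-track distance and the shift in tool axes.

```bash
cat > m.py <<'E'
from h import *
def measure(name="top", verbose=True):
    c=ctrl.camera(name); im=c["img"]; M=masks(im)
    w=((im.min(2)>150)).astype(np.uint8); w=cv2.morphologyEx(w,cv2.MORPH_CLOSE,np.ones((9,9)))
    N,l,s,ce=cv2.connectedComponentsWithStats(w)
    def comp(m,z):
        P=plane(c,cloud(c,m)[1],z); return P
    def pts(m,lo,hi,z):
        p,uv=cloud(c,m); k=(p[:,2]>lo)&(p[:,2]<hi)&(abs(p[:,0]-.52)<.12)&(abs(p[:,1]-.1)<.1)
        return plane(c,uv[k],z)
    cands=[]
    for i in range(1,N):
        p,uv=cloud(c,l==i)
        if s[i,4]<1500: continue
        q=plane(c,uv,.032); r=cv2.minAreaRect(q[:,:2].astype(np.float32)*1000)
        cands.append((np.hypot(r[0][0]-530,r[0][1]-110),r))
    r=min(cands)[1]; b=cv2.boxPoints(r); e=b[1]-b[0]; e2=b[2]-b[1]
    e=e if np.hypot(*e)>np.hypot(*e2) else e2
    e=e*np.sign(e[0]); yaw=np.arctan2(e[1],e[0])
    g=pts(M["orange"],.062,.08,.069); t=pts(M["green"],.028,.042,.035)
    R=np.array([[np.cos(yaw),np.sin(yaw)],[-np.sin(yaw),np.cos(yaw)]])
    mid=lambda P:(lambda q:R.T@((q.max(0)+q.min(0))/2))(P[:,:2]@R.T)
    G,T=mid(g),mid(t); ext=lambda P:np.ptp(P[:,:2]@R.T,axis=0).round(4)
    print(name,"housing c,size",np.round(r[0],1),np.round(r[1],1),"yaw deg",np.degrees(yaw).round(2))
    print(" grip",G.round(4),ext(g),"pointer",T.round(4),ext(t),"along,left",(R@(T-G)).round(4))
    print(" grip rel housing",(R@(G-np.array(r[0])/1000)).round(4))
    return yaw,G,T
E
python3 - <<'E'
from m import *
from scipy.spatial.transform import Rotation as Ro
yaw,G,T=measure("top"); measure("side")
o=ctrl.get_obs(); q=o["eef_rot"]; R=Ro.from_quat([q[1],q[2],q[3],q[0]])
y=R.as_matrix(); print(y.round(3))
ty=np.degrees(np.arctan2(y[1,1],y[0,1])); want=np.degrees(yaw)+90
d=(want-ty+90)%180-90; print("tool y heading",ty,"turn world z",d,"-> tool z",-d)
for z in(.14,.066): print(z,R.inv().apply(np.r_[G,z]-o["eef_pos"]).round(4))
E
```

```text
top housing c,size [552.6 100.4] [207.9  98.2] yaw deg 2.88
 grip [0.4926 0.0978] [0.0198 0.029 ] pointer [0.5436 0.1396] [0.0096 0.0241] along,left [0.053  0.0392]
 grip rel housing [-0.06    0.0004]
side housing c,size [551.7 100.3] [207.5 103.8] yaw deg 2.89
 grip [0.4922 0.1024] [0.0195 0.0342] pointer [0.5422 0.1434] [0.0092 0.0293] along,left [0.052  0.0384]
 grip rel housing [-0.0593  0.0051]
[[-0.915  0.404 -0.001]
 [ 0.404  0.915 -0.001]
 [ 0.    -0.001 -1.   ]]
tool y heading 66.1750909178015 turn world z 26.700641504073502 -> tool z -26.700641504073502
0.14 [-0.4113 -0.2862  0.0831]
0.066 [-0.4113 -0.2861  0.1571]
```

Emit:
{"method": "servo_tool", "body": {"series": "-1 -0.040 -0.028 0 0 0 -3;-1 -0.080 -0.056 0 0 0 -6;-1 -0.118 -0.082 0 0 0 -9;-1 -0.155 -0.108 0 0 0 -12;-1 -0.190 -0.132 0 0 0 -15;-1 -0.225 -0.157 0.01 0 0 -18;-1 -0.260 -0.181 0.02 0 0 -21;-1 -0.300 -0.209 0.04 0 0 -24;-1 -0.335 -0.233 0.06 0 0 -26.7;-1 -0.370 -0.257 0.075 0 0 -26.7;-1 -0.400 -0.278 0.083 0 0 -26.7;-1 -0.411 -0.286 0.083 0 0 -26.7"}}

```text
time_s: 1.2
eef_pos: [0.486, 0.1077, 0.1422]
eef_rot: [-0.001, -0.025, 1.0, 0.0]
wrist_force: [-0.0, 1.0, 0.6]
opening: 0.997
grasp_force: 0.0
```

Emit:
{"method": "servo_tool", "body": {"series": "-1 0 0 0 0 0 0;-1 0 0 0 0 0 0;-1 0 0 0 0 0 0;-1 0 0 0 0 0 0"}}

```text
time_s: 1.53
eef_pos: [0.4855, 0.1105, 0.1437]
eef_rot: [0.0, -0.026, 1.0, 0.0]
wrist_force: [-0.8, -0.2, 0.2]
opening: 1.001
grasp_force: 0.0
```

```bash
cat > w.py <<'E'
from h import *
from scipy.spatial.transform import Rotation as Ro
o=ctrl.get_obs(); q=o["eef_rot"]; R=Ro.from_quat([q[1],q[2],q[3],q[0]]).as_matrix()
print(o["time_s"],o["eef_pos"].round(4) if hasattr(o["eef_pos"],"round") else o["eef_pos"],R.round(3).tolist(),o["opening"])
print("to grip",(R.T@(np.array([.4925,.098,.066])-o["eef_pos"])).round(4))
c=ctrl.camera("wrist"); T=np.eye(4);T[:3,:3]=R;T[:3,3]=o["eef_pos"]; c["extrinsics"]=T@np.array(c["T_tool_cam"])
M=masks(c["img"])
for k,z in(("orange",.069),("green",.035)):
    p,uv=cloud(c,M[k]); s=(abs(p[:,2]-z)<.006); P=plane(c,uv[s],z)
    if len(P): print(k,len(P),((P.max(0)+P.min(0))/2).round(4),np.ptp(P,axis=0).round(4),np.median(p[s,2]))
import sys
cv2.imwrite(sys.argv[1],c["img"][...,::-1])
E
python3 w.py pics/c.png
```

```text
1.5333 [0.4855 0.1105 0.1437] [[-0.999, -0.051, 0.0], [-0.051, 0.999, 0.0], [-0.0, 0.0, -1.0]] 1.000967518150967
to grip [-0.0063 -0.0129  0.0777]
orange 573 [0.4917 0.0992 0.069 ] [0.0197 0.0272 0.    ] 0.06877748393155439
green 318 [0.5653 0.0305 0.035 ] [0.0501 0.243  0.    ] 0.0345684306059478
```

View pics/c.png

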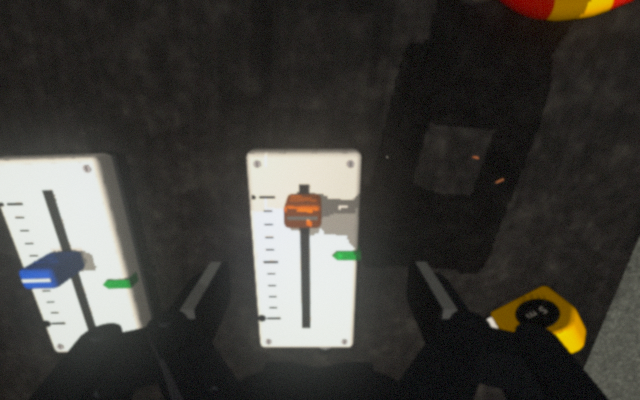

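The wrist view shows the orange grip at (303,211) and its pointer at (347,256), which fits the other two views. I'll centre over the grip, then go down.

Emit:
{"method": "servo_tool", "body": {"series": "-1 -0.006 -0.012 0 0 0 0;-1 -0.006 -0.012 0 0 0 0;-1 -0.006 -0.012 0.02 0 0 0;-1 -0.006 -0.012 0.035 0 0 0;-1 -0.006 -0.012 0.035 0 0 0;-1 -0.006 -0.012 0.035 0 0 0"}}

```text
time_s: 2.08
eef_pos: [0.4919, 0.0981, 0.1081]
eef_rot: [-0.001, -0.025, 1.0, 0.0]
wrist_force: [0.3, -0.6, 0.5]
opening: 0.997
grasp_force: 0.0
```

```bash
python3 w.py pics/d.png
```

```text
2.0833 [0.4919 0.0981 0.1081] [[-0.999, -0.051, -0.002], [-0.051, 0.999, 0.0], [0.002, 0.0, -1.0]] 0.9967942168025626
to grip [-0.0006 -0.0002  0.0421]
orange 932 [0.4923 0.0988 0.069 ] [0.0202 0.0284 0.    ] 0.06876354902536547
green 381 [0.5651 0.0314 0.035 ] [0.051  0.2453 0.    ] 0.034557182914744716
```

Centred. Down 42 mm, then close.

Emit:
{"method": "servo_tool", "body": {"series": "-1 0 0 0.02 0 0 0;-1 0 0 0.035 0 0 0;-1 0 0 0.041 0 0 0;-1 0 0 0.041 0 0 0"}}

```text
time_s: 2.47
eef_pos: [0.492, 0.0979, 0.067]
eef_rot: [-0.001, -0.025, 1.0, 0.0]
wrist_force: [-0.6, -0.3, -0.4]
opening: 0.995
grasp_force: 0.0
```

Emit:
{"method": "servo_tool", "body": {"series": "0.0 0 0 0 0 0 0;0.2 0 0 0 0 0 0;0.4 0 0 0 0 0 0;0.6 0 0 0 0 0 0;0.6 0 0 0 0 0 0;0.6 0 0 0 0 0 0;0.6 0 0 0 0 0 0;0.6 0 0 0 0 0 0;0.6 0 0 0 0 0 0"}}

```text
time_s: 3.22
eef_pos: [0.4926, 0.0978, 0.0674]
eef_rot: [-0.0, -0.025, 1.0, 0.0]
wrist_force: [0.6, 0.1, 0.7]
opening: 0.199
grasp_force: 0.0
```

Opening is 0.2 with no grip force, which doesn't fit a 30 mm block between the pads. I'll look before going on.

```bash
python3 w.py pics/e.png; python3 -c "
from h import *
c=ctrl.camera('side')['img'][200:340,230:400]
cv2.imwrite('pics/f.png',cv2.resize(c,None,fx=4,fy=4)[...,::-1])"
```

```text
3.2167 [0.4926 0.0978 0.0674] [[-0.999, -0.05, -0.0], [-0.05, 0.999, 0.0], [0.0, 0.0, -1.0]] 0.19924933107106385
to grip [0.0001 0.0002 0.0014]
orange 1106 [0.492  0.0983 0.069 ] [0.0213 0.0283 0.    ] 0.06865158982387974
green 421 [0.5639 0.0312 0.035 ] [0.0523 0.2451 0.    ] 0.034483413895959075
```

View pics/e.png

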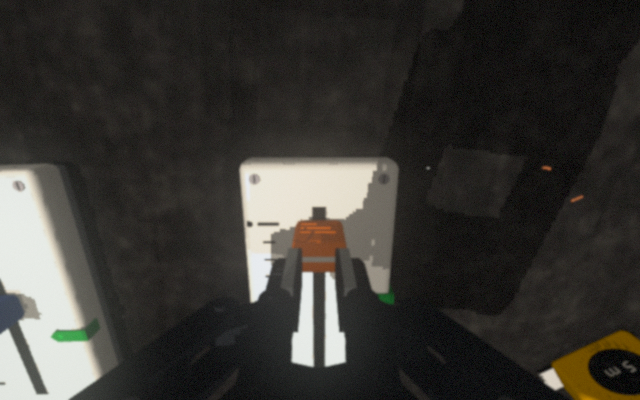

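View pics/f.png

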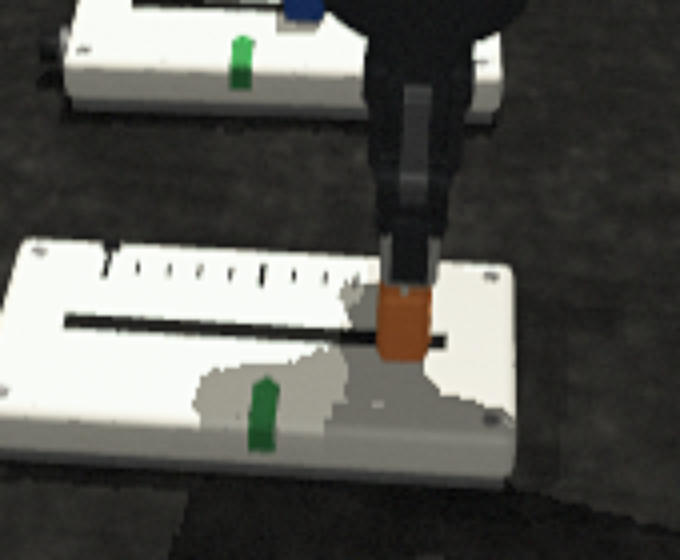

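The side view shows the finger hiding only the grip's top edge, and the wrist view shows the fingers overlapping its width. I'll check the fingers' true position from the depth maps.

Run:
```python
from h import *
from scipy.spatial.transform import Rotation as Ro
o=ctrl.get_obs(); q=o["eef_rot"]; R=Ro.from_quat([q[1],q[2],q[3],q[0]]).as_matrix()
np.set_printoptions(suppress=True)
c=ctrl.camera("wrist"); c["extrinsics"]=c["T_tool_cam"]; print(np.round(c["T_tool_cam"],3))
for u,v in[(290,255),(290,270),(290,285),(346,255),(346,270),(346,285),(320,235),(320,265),(320,255),(320,320),(305,262),(335,262)]:
    m=np.zeros((400,640),bool); m[v,u]=1; p,_=cloud(c,m); print("wrist(tool)",(u,v),c["img"][v,u],p.round(4))
c=ctrl.camera("side")
for u,v in[(331,255),(331,262),(331,266),(331,269),(331,272),(331,275),(331,280),(331,285),(326,265),(337,265),(326,268),(337,268)]:
    m=np.zeros((400,640),bool); m[v,u]=1; p,_=cloud(c,m); print("side",(u,v),c["img"][v,u],p.round(4))
print(o["grasp_force"],o["wrist_force"],o["joint_efforts"])
```

```text
[[-0.    -0.947 -0.322  0.082]
 [ 1.    -0.001  0.002  0.   ]
 [-0.002 -0.322  0.947 -0.151]
 [ 0.     0.     0.     1.   ]]
wrist(tool) (290, 255) [93 91 86] [[ 0.0103 -0.0128 -0.0195]]
wrist(tool) (290, 270) [81 80 76] [[ 0.0107 -0.0116 -0.0336]]
wrist(tool) (290, 285) [78 77 75] [[ 0.0097 -0.0108 -0.0434]]
wrist(tool) (346, 255) [79 76 70] [[ 0.01    0.0139 -0.019 ]]
wrist(tool) (346, 270) [76 77 71] [[ 0.0098  0.0127 -0.0323]]
wrist(tool) (346, 285) [77 73 70] [[ 0.0106  0.0116 -0.0448]]
wrist(tool) (320, 235) [123  77  52] [[0.0075 0.0017 0.0087]]
wrist(tool) (320, 265) [118  69  40] [[-0.0053  0.0016 -0.0023]]
wrist(tool) (320, 255) [122  74  44] [[ 0.0008  0.0016 -0.0023]]
wrist(tool) (320, 320) [60 61 57] [[-0.0714  0.002   0.0335]]
wrist(tool) (305, 262) [121  92  71] [[-0.0035 -0.0065 -0.0021]]
wrist(tool) (335, 262) [79 61 51] [[ 0.0001  0.0094 -0.0085]]
side (331, 255) [29 29 30] [[0.4914 0.1385 0.1325]]
side (331, 262) [19 22 21] [[0.4919 0.12   0.1022]]
side (331, 266) [20 24 23] [[0.4916 0.1191 0.0934]]
side (331, 269) [14 17 16] [[0.4914 0.119  0.0872]]
side (331, 272) [108 113 107] [[0.4917 0.1077 0.0704]]
side (331, 275) [130  74  36] [[0.4913 0.111  0.0672]]
side (331, 280) [119  66  33] [[0.4907 0.1155 0.061 ]]
side (331, 285) [121  68  36] [[0.4904 0.1134 0.0482]]
side (326, 265) [84 85 80] [[0.4994 0.1148 0.0906]]
side (337, 265) [90 91 86] [[0.483  0.1116 0.0896]]
side (326, 268) [87 87 83] [[0.4994 0.1122 0.082 ]]
side (337, 268) [88 88 83] [[0.4828 0.1113 0.0832]]
0.0 [-0.18650017  0.55044932  0.27832219] [  0.00041524 -39.96930599 -28.34192455  -0.00045725   0.00105797
  -0.00000198]
```

Both depth maps put the fingertips at z ≈ 0.075, which is above the 0.069 top, even though the TCP reads 0.067. So the fingers end about 10 mm behind the TCP, not 25 mm ahead, and I'll trust the measurement. I'll open part-way and measure the tip height.

Emit:
{"method": "servo_tool", "body": {"series": "-0.3 0 0 0 0 0 0;-0.3 0 0 0 0 0 0;-0.3 0 0 0 0 0 0;-0.3 0 0 0 0 0 0;-0.3 0 0 0 0 0 0"}}

```text
time_s: 3.83
eef_pos: [0.4926, 0.0978, 0.0674]
eef_rot: [-0.0, -0.025, 1.0, -0.0]
wrist_force: [0.6, 0.2, 0.8]
opening: 0.649
grasp_force: 0.0
```

```bash
cat > tip.py <<'E'
from h import *
from scipy.spatial.transform import Rotation as Ro
o=ctrl.get_obs(); q=o["eef_rot"]; R=Ro.from_quat([q[1],q[2],q[3],q[0]]).as_matrix(); e=np.array(o["eef_pos"])
print(o["time_s"],e.round(4),"open",o["opening"],"grasp",o["grasp_force"],np.round(o["wrist_force"],1))
for n in("side","wrist"):
    c=ctrl.camera(n)
    if n=="wrist": T=np.eye(4);T[:3,:3]=R;T[:3,3]=e; c["extrinsics"]=T@np.array(c["T_tool_cam"])
    im=c["img"].astype(int); grey=(np.ptp(im,axis=2)<14)&(im.max(2)<150)
    p,uv=cloud(c,grey); t=(p-e)@R
    k=(abs(t[:,0])<.02)&(abs(t[:,1])<.06)&(p[:,2]>.042)
    for s in(-1,1):
        j=k&(np.sign(t[:,1])==s)&(t[:,2]>-.06)
        if j.sum()>5:
            z=t[j,2]; lo=z>np.percentile(z,90)
            print(n,"finger",s,j.sum(),"lowest world z",np.sort(p[j,2])[:8].round(4),"tool y near tip",t[j,1][lo].min().round(4),t[j,1][lo].max().round(4),"x",t[j,0][lo].min().round(4),t[j,0][lo].max().round(4))
E
python3 tip.py
```

```text
3.8333 [0.4926 0.0978 0.0674] open 0.6492811224479701 grasp 0.0 [0.6 0.2 0.8]
side finger 1 173 lowest world z [0.08   0.0835 0.0836 0.0842 0.0843 0.0849 0.0849 0.0853] tool y near tip 0.0314 0.0398 x -0.0098 0.0111
wrist finger -1 2755 lowest world z [0.069  0.0697 0.0805 0.0809 0.0811 0.0816 0.0818 0.0821] tool y near tip -0.0404 -0.0011 x -0.0101 0.0107
wrist finger 1 2759 lowest world z [0.0795 0.0798 0.0801 0.0802 0.0802 0.0802 0.0803 0.0803] tool y near tip 0.0282 0.0421 x -0.0116 0.011
```

Tips are at z ≈ 0.080 at this opening and about 0.076 when nearly closed, with finger faces clear of the block at ±28 mm. I'll go down 33 mm, then check before closing.

Emit:
{"method": "servo_tool", "body": {"series": "-0.3 0 0 0.01 0 0 0;-0.3 0 0 0.02 0 0 0;-0.3 0 0 0.028 0 0 0;-0.3 0 0 0.033 0 0 0;-0.3 0 0 0.033 0 0 0"}}

```text
time_s: 4.35
eef_pos: [0.4911, 0.0978, 0.0325]
eef_rot: [-0.002, -0.025, 1.0, 0.0]
wrist_force: [-0.5, 0.4, -0.4]
opening: 0.651
grasp_force: 0.0
```

```bash
python3 tip.py
```

```text
4.35 [0.4911 0.0978 0.0325] open 0.6512000443460679 grasp 0.0 [-0.5  0.4 -0.4]
side finger -1 8 lowest world z [0.0712 0.0726 0.0728 0.073  0.0731 0.0735 0.0746 0.0752] tool y near tip -0.0293 -0.0293 x 0.0088 0.0088
side finger 1 162 lowest world z [0.0432 0.0438 0.0442 0.045  0.0452 0.0454 0.046  0.0463] tool y near tip 0.0313 0.0363 x -0.0086 0.0112
wrist finger -1 2731 lowest world z [0.0446 0.0448 0.0455 0.0455 0.0457 0.0457 0.0459 0.0461] tool y near tip -0.0398 -0.0267 x -0.0116 0.0109
wrist finger 1 2766 lowest world z [0.0448 0.045  0.0452 0.0454 0.0454 0.0455 0.0458 0.0458] tool y near tip 0.0282 0.0412 x -0.0122 0.0108
```

Emit:
{"method": "servo_tool", "body": {"series": "0 0 0 0 0 0 0;0.2 0 0 0 0 0 0;0.4 0 0 0 0 0 0;0.4 0 0 0 0 0 0;0.4 0 0 0 0 0 0;0.4 0 0 0 0 0 0;0.4 0 0 0 0 0 0"}}

```text
time_s: 5.03
eef_pos: [0.4932, 0.0981, 0.0351]
eef_rot: [0.001, -0.025, 1.0, 0.0]
wrist_force: [-0.1, 3.2, 5.9]
opening: 0.339
grasp_force: 59.9
```

Gripped: opening 0.339 ≈ 29 mm, 60 N. Slide 52 mm along −x of the tool.

Emit:
{"method": "servo_tool", "body": {"series": "0.4 -0.006 0 0 0 0 0;0.4 -0.013 0 0 0 0 0;0.4 -0.020 0 0 0 0 0;0.4 -0.027 0 0 0 0 0;0.4 -0.034 0 0 0 0 0;0.4 -0.041 0 0 0 0 0;0.4 -0.047 0 0 0 0 0;0.4 -0.052 0 0 0 0 0;0.4 -0.052 0 0 0 0 0;0.4 -0.052 0 0 0 0 0;0.4 -0.052 0 0 0 0 0"}}

```text
time_s: 5.95
eef_pos: [0.5455, 0.1007, 0.0352]
eef_rot: [0.001, -0.025, 1.0, 0.0]
wrist_force: [2.0, 3.9, 5.5]
opening: 0.341
grasp_force: 60.5
```

```bash
python3 w.py pics/g.png
```

```text
5.95 [0.5455 0.1007 0.0352] [[-0.999, -0.05, 0.002], [-0.05, 0.999, 0.0], [-0.002, 0.0, -1.0]] 0.3412788736409293
to grip [ 0.053 -0.    -0.031]
orange 2246 [0.5438 0.1014 0.069 ] [0.0222 0.029  0.    ] 0.06865698077418825
green 862 [0.5642 0.0356 0.035 ] [0.0509 0.2348 0.    ] 0.03455095575219254
```

Moved 52.3 mm as planned. Release, rise, back off so the cameras see it, and check.

Emit:
{"method": "servo_tool", "body": {"series": "0.2 0 0 0 0 0 0;0 0 0 0 0 0 0;-0.3 0 0 0 0 0 0;-0.3 0 0 0 0 0 0;-0.3 0 0 0 0 0 0;-0.3 0 0 -0.01 0 0 0;-0.3 0 0 -0.03 0 0 0;-0.3 0 0 -0.06 0 0 0;-0.3 0 0 -0.09 0 0 0;-0.3 0 0 -0.12 0 0 0;-0.3 0.03 0.02 -0.14 0 0 0;-0.3 0.06 0.05 -0.15 0 0 0"}}

```text
time_s: 7.0
eef_pos: [0.4857, 0.1449, 0.1883]
eef_rot: [0.003, -0.023, 1.0, -0.0]
wrist_force: [0.6, 2.1, 0.5]
opening: 0.653
grasp_force: 0.0
```

Emit:
{"method": "servo_tool", "body": {"series": "-0.3 0.02 0.04 0 0 0 0;-0.3 0.04 0.08 0 0 0 0;-0.3 0.05 0.12 0 0 0 0;-0.3 0.05 0.15 0 0 0 0;-0.3 0.05 0.15 0 0 0 0;-0.3 0.05 0.15 0 0 0 0"}}

```text
time_s: 7.5
eef_pos: [0.4253, 0.295, 0.1847]
eef_rot: [0.0, -0.027, 1.0, 0.0]
wrist_force: [-0.1, -0.3, -0.4]
opening: 0.647
grasp_force: 0.0
```

```bash
python3 -c "
from m import *
measure('top');measure('side')
c=ctrl.camera('top');P=plane(c,cloud(c,masks(c['img'])['blue'])[1],.069);print('blue',np.median(P,0).round(3))
cv2.imwrite('pics/i.png',cv2.resize(c['img'][120:280,220:430],None,fx=3,fy=3)[...,::-1])
print(ctrl.get_obs()['time_s'])"
```

```text
top housing c,size [552.6 100.4] [207.9  98.1] yaw deg 2.85
 grip [0.5449 0.1004] [0.0202 0.0291] pointer [0.5435 0.1396] [0.0094 0.0241] along,left [0.0006 0.0392]
 grip rel housing [-0.0077  0.0004]
side housing c,size [551.7 100.2] [207.4 104.1] yaw deg 2.85
 grip [0.5441 0.1053] [0.0197 0.0341] pointer [0.5422 0.1443] [0.0092 0.031 ] along,left [0.    0.039]
 grip rel housing [-0.0074  0.0055]
blue [ 0.557 -0.119  0.069]
7.65
```

View pics/i.png

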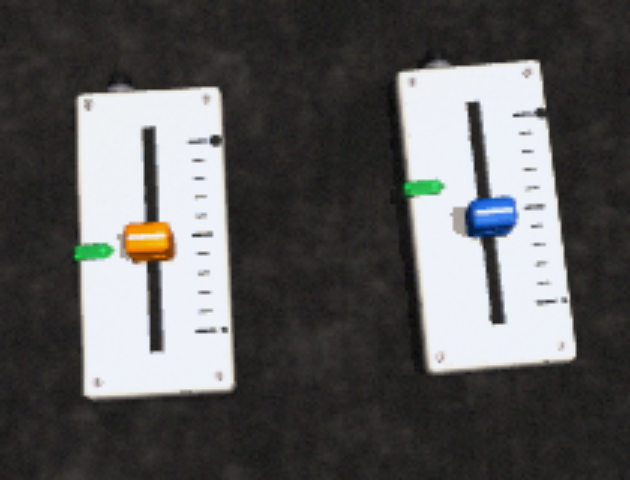

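The picture shows the orange grip (148,242) level with its pointer (95,251) once its height is allowed for. The measured error is under 1 mm in both views, and the blue grip (491,215) hasn't moved.

```bash
python3 -c "
from bench import ctrl; print(ctrl.hand_in())"
```

```text
the job is handed in; nothing more can be done
None
```

The orange grip is lined up with its green pointer to within about 1 mm in both camera views and has been let go; the blue grip was not moved, and the job was handed in at about 7.7 s (no verdict was shown).

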